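# Seat the reflectance standard and shut the reader's drawer

## Task

The reader is to be calibrated: with the fingertips only, nudge the ring-mounted white standard across the open drawer's deck until it drops flat into its round recess, then push the drawer fully shut by its front. The standard must not be gripped or picked up, only pushed gently along the deck, and the other things on the bench stay where they are.

Things in the scene. Friction and masses are not known exactly. Their poses are not given: they have to be found in the camera images.
- reader: Benchtop reflectance reader, fixed to the bench: white low housing, 140 mm deep (its x), 194 mm wide (its y), 62 mm tall at the front, rising to about 100 mm at the rear. Origin: centre of its underside, on the bench; its +x points from the front to the rear, its front face is at x = -70 mm. A flat drawer sticks out of the front face. The cover's lower edge is 6 mm above the drawer's deck, so the standard passes under it only when seated.
- drawer (a joint): The drawer's opening in m: 0 fully shut, 0.116 fully open; shuts along the reader's +x. It starts nearly full open, stays where it is left, and moves with about 3 N of friction.
- drawer_front (a point): Centre of the outer (-x) face of the drawer's white front panel, moving with the drawer, 25 mm above the bench. The panel is 190 mm wide, 12 mm thick and 38 mm tall (6 to 44 mm above the bench); its top stands 18 mm above the deck. Axes as the reader's.
- recess (a point): Centre of the mouth of the round recess, at the deck's surface, 26 mm above the bench, moving with the drawer. Recess: 53 mm diameter, 9 mm deep, flat floor with a 20 mm hole in the middle. The deck is a flat dark metal plate, 120 mm long (x) and 164 mm wide (y), without side walls; the recess lies midway in its length, 44 mm toward -y of its middle; the rest is plain. Axes as the reader's.
- standard: The white reflectance standard: a flat disc 50 mm in diameter and 12 mm thick, a white face in a plain metal ring, about 70 g. Origin: centre of its underside, z up. It starts flat on the plain part of the deck, on the reader's +y side of the recess. Seated in the recess it stands 3 mm above the deck.
- sample_jar: Bystander: clear jar, 42 mm diameter, 60 mm tall, standing on the bench on the robot's left of the reader's drawer. Origin: centre of its underside.
- sample_cap: Bystander: orange screw cap, 46 mm diameter, 11 mm tall, lying on the bench close to the housing's +y side. Origin: centre of its underside.
- vial_white: Bystander: small clear vial with a white cap, 31 mm diameter, 63 mm tall, standing beyond the jar, seen from the robot. Origin: centre of its underside.
- forceps: Bystander: steel forceps, 120 mm long, 14 mm wide, 8 mm tall, lying on the bench along the drawer's -y side. Origin: centre of the underside.
Things that resemble listed ones, but are neither listed nor needed, are in the scene too. Leave any black look-alike of the standard alone.

How it is judged (in metres and radians):
On the way, in this order (a step that is already met when the one before it is completed fails the run):
1. the standard lies flat in the recess while the drawer is still open (more than 60 mm) (z of standard in the frame of recess below -0.007 m and horizontal distance between standard and recess below 0.004 m and angle between standard's own z axis and vertical below 0.06 rad and value of joint drawer above 0.06 m), for 0.2 s.
2. the drawer is fully shut with the standard in its recess (z of standard in the frame of recess below -0.007 m and horizontal distance between standard and recess below 0.004 m and angle between standard's own z axis and vertical below 0.06 rad and value of joint drawer below 0.004 m), for 0.2 s.
At the end, for the whole second after the job is handed in: The standard is at rest in the recess (within 4 mm of its centre, at least 7 mm below the deck, tilted less than 0.06 rad) and the drawer is shut to within 4 mm (all of step 2 and linear speed of standard below 0.01 m/s); the robot touches nothing.
It fails at once if the standard is lifted more than 8 mm off the deck (z of standard in the frame of recess above 0.008 m).
It fails at once if the standard is tipped by more than 0.6 rad (angle between standard's own z axis and vertical above 0.6 rad).
It fails at once if the fingers squeeze or press the standard with more than 15 N (contact force between the fingers and standard above 15 N).
It fails at once if the jar, vial, cap or forceps is moved more than 25 mm (distance of any of sample_jar, sample_cap, vial_white, forceps from where it was at the start of the episode above 0.025 m).
It also fails if it takes over 48 s, if anything falls off the work surface, if the arm or the gripper's body presses on something with over 40 N, if the wrist force passes 120 N, or if a joint passes its speed limit or range.

## Robot

A 6-joint arm with a two-finger parallel gripper is mounted at the origin on a cart in front of the work surface, level with it; the furniture and walls round the work are solid. World frame = base frame: x ahead of the robot, y to its left, z up, the work surface at z = 0. Lengths are in m, angles in degrees, forces in N, time in s.
With the tool pointing down it reaches from about 0.35 to 0.875 m from the base axis. Payload 4.2 kg.
Tool frame: the origin (TCP) lies midway between the tips of the shut fingers; the grasp point (between the pads) lies 19 mm behind it; x points along the fingers, y is the direction in which the jaws open and shut, and the axes are right-handed (so a half turn about x gives the same grasp; the last joint's range is limited). The gripper opens to 87 mm and grips with 3 to 60 N. Pads are 19 mm wide; open, the fingers measure 117 mm over their backs; the gripper's body (75 mm by 190 mm) begins 51 mm behind the grasp point.
Start: joints at [-54.569, 22.042, 0.453, 0, -68.411, -14.817], TCP at [0.22, -0.585, 0.223] pointing down, gripper open.
Joint ranges: [-179.83, 179.83], [-69.29, 118.12], [-61.27, 80.66], [-181.25, 117.63], [-171.15, -9.14], [-177.46, 177.46]. Speed limits (degrees/s): [159.86, 159.86, 180, 180, 180, 180].

## Interface

Orientations are given as a 3x3 rotation matrix whose columns are the frame's x, y, z axes.
In Python, from station import r gives the robot as it stands.
- The arm moves only by the tool play_rows, never from a script. Its argument "plan" is a list that holds one entry, the list of rows, each a list of 6 numbers: the shift along the tool's x, y, z in cm, then the turn, a rotation vector about the tool's x, y, z in units of 10 degrees (1.0 is 10 degrees). A call has 1 to 5 rows; each row is the pose to reach, as a shift and turn from the pose commanded when the call began, along the tool's axes at that moment; what a row does not reach only later rows make up. A row lasts 1/8 s, in which the tool goes at most 62.5 mm and 10.7 degrees, less where a joint would pass 70% of its speed; a pose out of reach is approached as far as the arm can. A call with a gripper value outside its range is refused whole. "hand" is the opening, from 0 (shut) to 1 (fully open), set as the call begins (left out, the last holds). The fingers move at their own pace and stop on an object; the grip force is fixed at half the most. Time passes only in rows, so rows that repeat a pose let the fingers close. It gives the time, the measured TCP pose, the force and the opening at its end, in the units of the state.
- r.sense(): the state, without advancing time (a new reading comes with each control period).
- r.capture(name): name is "scene" or "top" or "wrist"; returns (picture, depth): 400x640x3 uint8, blue, green, red; 400x640 float32, m along the optical axis (not along the pixel's ray), 0 where there is no reading.
- r.get_calibration(name): a dict with "vfov" (degrees; the focal length in pixels is half the picture's height over the tangent of half this angle, whatever the lens; pixels are square), "cx", "cy" (the principal point, pixels), "distortion" ([k1, k2, p1, p2, k3] as OpenCV has them; the pictures are not rectified), "rvec" (rotation vector, rad) and "tvec" (3), from world to camera coordinates, as OpenCV has them. Camera axes: x right, y down, z forward; pixel columns grow to the right and rows downward; lengths in m; the calibration is good to about 2 mm. A picture is of the moment at which its call begins: read the wrist's pose just before it. get_calibration takes no time and is no camera call; for the wrist camera it gives the pose at the moment of the call.
- r.finish_job(): hands the job in, once; it reports no verdict.
The state is a dict: "time_s": time; "joints": joint angles; "joint_velocities": joint speeds; "effort": joint torques, N m; "tcp_pos": TCP position; "ee_rot": TCP orientation; "wrist_force": force on the tool from outside, world axes, zero at the start; "moment": the same for the moment, N m; "gripper_width": opening from 0.0 (shut) to 1.0 (fully open).
Only numpy, scipy, OpenCV 4.12 (cv2) and the standard library are available. Lean on these libraries where they do the work, as an engineer would, in place of code of your own. Each camera call takes 0.05 s, during which the arm holds its last target.

## Working session

There is one attempt and no reset: what is moved stays moved. The work goes in short steps, Python scripts to look and compute and a tool call to move; the robot and the scene stay as the last step left them, time stands still between calls to the robot, and variables do not carry over. Pictures are saved under pics/ and viewed, and the job is handed in when it is done.

Besides the shell and the picture viewer there is one more tool, called after "Request:" in YAML: its name, and indented under it one key for each argument. play_rows: Moves the arm, as the interface text tells. Its arguments: {"type":"object","properties":{"plan":{"type":"array","items":{"type":"array","items":{"type":"array","items":{"type":"number"}}}},"hand":{"type":"number"}},"required":["plan"]}

```bash
ls; mkdir -p pics; python3 - <<'E'
from station import r
import cv2,numpy as np
s=r.sense();print({k:np.round(v,3).tolist() for k,v in s.items()})
for n in("scene","top"):
    p,d=r.capture(n);cv2.imwrite(f"pics/{n}0.png",p);np.save(f"{n}0.npy",d);print(n,r.get_calibration(n))
E
```

```text
pics
{'time_s': 0.0, 'joints': [-54.569, 22.091, 0.38, -0.029, -68.411, -14.816], 'joint_velocities': [-0.073, 0.064, -0.103, 0.022, 0.084, -0.087], 'effort': [-0.0, -39.067, 18.741, 4.22, 0.011, -0.0], 'tcp_pos': [0.22, -0.584, 0.221], 'ee_rot': [[-0.001, -0.352, 0.936], [0.002, 0.936, 0.352], [-1.0, 0.002, -0.0]], 'wrist_force': [-0.551, 0.701, 0.378], 'moment': [0.076, -0.001, 0.024], 'gripper_width': 0.998}
scene {'vfov': 49.01069747017694, 'cx': 322.16029476965787, 'cy': 191.4349428148635, 'distortion': array([-0.05551066,  0.        ,  0.        ,  0.        ,  0.        ]), 'rvec': array([ 2.03970966, -0.93184067,  0.47758695]), 'tvec': array([-0.43342992,  0.20789978,  0.64844821])}
top {'vfov': 43.050795239642945, 'cx': 324.32030745074644, 'cy': 196.58002384734704, 'distortion': array([-0.0672679,  0.       ,  0.       ,  0.       ,  0.       ]), 'rvec': array([ 2.11254072, -2.12029303,  0.21557765]), 'tvec': array([-0.14317158,  0.52440379,  1.07131515])}
```

View pics/scene0.png

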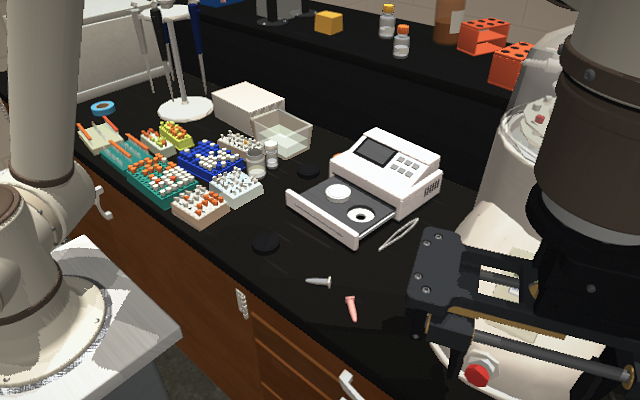

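View pics/top0.png

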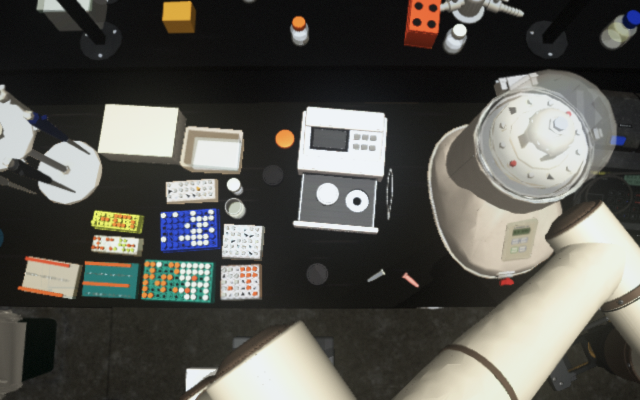

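The top view shows the standard at about (327,194), the recess at (357,201) and the drawer's front panel along row ~228. Next I'll measure these precisely.

```bash
cat > h.py <<'E'
import cv2,numpy as np
from station import r
def cal(n,c=None):
    c=c or r.get_calibration(n); f=200/np.tan(np.radians(c["vfov"]/2))
    K=np.array([[f,0,c["cx"]],[0,f,c["cy"]],[0,0,1]]);R=cv2.Rodrigues(np.array(c["rvec"]))[0]
    return K,np.array(c["distortion"]),R,np.array(c["tvec"])
def at_z(C,uv,z):
    K,D,R,t=C
    q=cv2.undistortPoints(np.array(uv,float).reshape(-1,1,2),K,D)[:,0]
    d=np.c_[q,np.ones(len(q))]@R; o=-R.T@t
    return o+d*((z-o[2])/d[:,2])[:,None]
def depth_pts(C,uv,dep):
    K,D,R,t=C
    q=cv2.undistortPoints(np.array(uv,float).reshape(-1,1,2),K,D)[:,0]
    z=np.array([dep[int(round(v)),int(round(u))] for u,v in uv])
    return (np.c_[q,np.ones(len(q))]*z[:,None]-t)@R
def proj(C,P):
    K,D,R,t=C
    return cv2.projectPoints(np.array(P,float).reshape(-1,3),cv2.Rodrigues(R)[0],t,K,D)[0][:,0]
E
python3 - <<'E'
from h import *
p=cv2.imread("pics/top0.png");c=p[95:245,270:410]
cv2.imwrite("pics/topc.png",cv2.resize(c,None,fx=4,fy=4,interpolation=cv2.INTER_CUBIC))
p=cv2.imread("pics/scene0.png");c=p[120:260,270:450]
cv2.imwrite("pics/scenec.png",cv2.resize(c,None,fx=4,fy=4,interpolation=cv2.INTER_CUBIC))
E
```

```text
(no output)
```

View pics/topc.png

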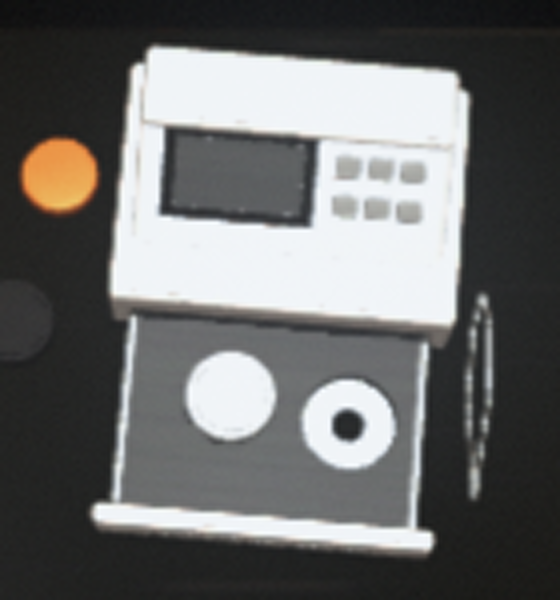

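View pics/scenec.png

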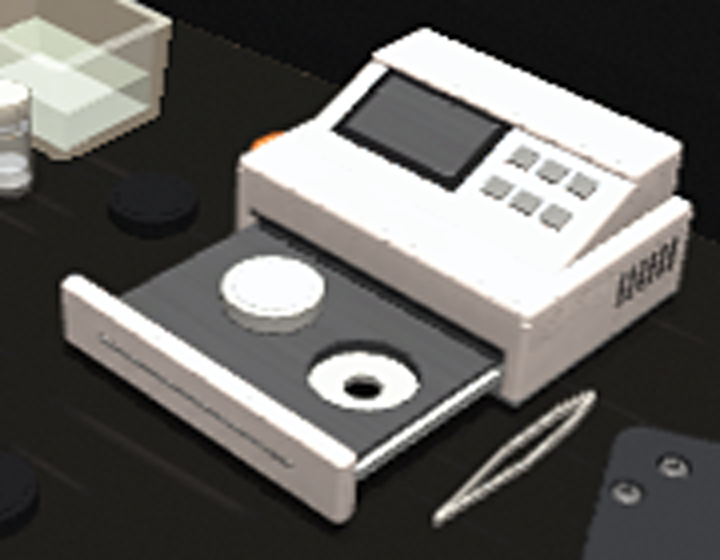

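Top crop: standard at (231,395), recess with its hole at (348,424), front panel from (92,515) to (433,545). I'll fit the outlines and turn them into world positions.

```bash
python3 - <<'E'
from h import *
for n,s1,s2,hole in(("top",(327.7,193.7),(357,201),1),("scene",(338,191.5),(361,215),1)):
    p=cv2.imread(f"pics/{n}0.png");C=cal(n)
    g=cv2.resize(cv2.cvtColor(p,cv2.COLOR_BGR2GRAY),None,fx=8,fy=8,interpolation=cv2.INTER_CUBIC)
    m=(g>150).astype(np.uint8)
    cs,_=cv2.findContours(m,cv2.RETR_CCOMP,cv2.CHAIN_APPROX_NONE)
    for c in cs:
        (x,y),(a,b),t=cv2.fitEllipse(c) if len(c)>20 else ((0,0),(0,0),0)
        u=(x+.5)/8-.5;v=(y+.5)/8-.5
        for nm,s in(("std",s1),("rec",s2)):
            if np.hypot(u-s[0],v-s[1])<5 and a>10:
                print(n,nm,round(u,2),round(v,2),round(a/8,1),round(b/8,1),[np.round(at_z(C,[(u,v)],z)[0],4).tolist() for z in(.038,.026,.017)])
# panel top edges and deck corners in top
C=cal("top")
f=lambda a:[(270+x/4-.4,95+y/4-.4) for x,y in a]
print("panel top back L,R; front", np.round(at_z(C,f([(95,503),(433,533),(92,519),(432,550)]),.044),4))
print("housing front top edge", np.round(at_z(C,f([(112,299),(447,328)]),.062),4))
E
```

```text
top rec 356.57 200.68 22.4 23.7 [[0.5173, -0.2175, 0.038], [0.5196, -0.2183, 0.026], [0.5214, -0.2189, 0.017]]
top rec 356.54 200.87 8.1 8.3 [[0.5169, -0.2174, 0.038], [0.5192, -0.2182, 0.026], [0.5209, -0.2188, 0.017]]
top std 327.19 193.29 22.2 22.8 [[0.5345, -0.1516, 0.038], [0.537, -0.1517, 0.026], [0.5389, -0.1518, 0.017]]
scene rec 360.32 214.91 14.1 26.8 [[0.5027, -0.2318, 0.038], [0.515, -0.2234, 0.026], [0.5242, -0.2171, 0.017]]
scene rec 360.29 216.52 5.9 9.7 [[0.4989, -0.2346, 0.038], [0.5111, -0.2263, 0.026], [0.5202, -0.22, 0.017]]
scene std 337.72 191.22 15.6 25.8 [[0.5331, -0.1531, 0.038], [0.546, -0.1429, 0.026], [0.5558, -0.1352, 0.017]]
panel top back L,R; front [[ 0.4722 -0.0763  0.044 ]
 [ 0.4548 -0.2632  0.044 ]
 [ 0.4633 -0.0747  0.044 ]
 [ 0.4453 -0.2624  0.044 ]]
housing front top edge [[ 0.5841 -0.0859  0.062 ]
 [ 0.5669 -0.2718  0.062 ]]
```

```bash
python3 - <<'E'
from h import *
C=cal("top");d=np.load("top0.npy")
rec=np.array([.5205,-.2192]);ex=np.array([.9957,-.093]);ey=np.array([.093,.9957])
vv,uu=np.mgrid[95:245:1,270:410:1];uv=np.c_[uu.ravel(),vv.ravel()]
P=depth_pts(C,uv,d);q=(P[:,:2]-rec)@np.c_[ex,ey]
for yy in(0,.05,.1):
  for xx in np.arange(-.08,.2,.01):
    k=(abs(q[:,0]-xx)<.005)&(abs(q[:,1]-yy)<.006)
    print(yy,round(xx,2),np.round(P[k,2].max()if k.any() else 0,3),end=" | ")
  print()
s=r.sense();R=np.array(s["ee_rot"]);t=np.array(s["tcp_pos"])
a=np.radians(168.6);y=np.array([np.cos(a),np.sin(a),0]);x=np.array([0,0,-1.]);z=np.cross(x,y)
T=np.c_[x,y,z]
from scipy.spatial.transform import Rotation as Ro
tgt=np.array([.534,-.152,.10])+.047*z
print(tgt,R.T@(tgt-t)*100,np.degrees(Ro.from_matrix(R.T@T).as_rotvec())/10)
E
```

```text
0 -0.08 0.006 | 0 -0.07 0.049 | 0 -0.06 0.049 | 0 -0.05 0.031 | 0 -0.04 0.031 | 0 -0.03 0.03 | 0 -0.02 0.021 | 0 -0.01 0.021 | 0 -0.0 0.005 | 0 0.01 0.022 | 0 0.02 0.022 | 0 0.03 0.031 | 0 0.04 0.03 | 0 0.05 0.064 | 0 0.06 0.069 | 0 0.07 0.067 | 0 0.08 0.066 | 0 0.09 0.071 | 0 0.1 0.075 | 0 0.11 0.08 | 0 0.12 0.082 | 0 0.13 0.091 | 0 0.14 0.091 | 0 0.15 0.1 | 0 0.16 0.099 | 0 0.17 0.098 | 0 0.18 0.098 | 0 0.19 0.096 | 0 0.2 0 | 
0.05 -0.08 0.007 | 0.05 -0.07 0.047 | 0.05 -0.06 0.047 | 0.05 -0.05 0.031 | 0.05 -0.04 0.03 | 0.05 -0.03 0.033 | 0.05 -0.02 0.03 | 0.05 -0.01 0.044 | 0.05 -0.0 0.043 | 0.05 0.01 0.043 | 0.05 0.02 0.041 | 0.05 0.03 0.042 | 0.05 0.04 0.032 | 0.05 0.05 0.064 | 0.05 0.06 0.066 | 0.05 0.07 0.067 | 0.05 0.08 0.067 | 0.05 0.09 0.071 | 0.05 0.1 0.076 | 0.05 0.11 0.081 | 0.05 0.12 0.086 | 0.05 0.13 0.092 | 0.05 0.14 0.094 | 0.05 0.15 0.101 | 0.05 0.16 0.099 | 0.05 0.17 0.098 | 0.05 0.18 0.1 | 0.05 0.19 0.098 | 0.05 0.2 0 | 
0.1 -0.08 0.006 | 0.1 -0.07 0.047 | 0.1 -0.06 0.048 | 0.1 -0.05 0.031 | 0.1 -0.04 0.03 | 0.1 -0.03 0.03 | 0.1 -0.02 0.03 | 0.1 -0.01 0.029 | 0.1 -0.0 0.032 | 0.1 0.01 0.032 | 0.1 0.02 0.031 | 0.1 0.03 0.032 | 0.1 0.04 0.033 | 0.1 0.05 0.063 | 0.1 0.06 0.066 | 0.1 0.07 0.066 | 0.1 0.08 0.066 | 0.1 0.09 0.07 | 0.1 0.1 0.075 | 0.1 0.11 0.08 | 0.1 0.12 0.083 | 0.1 0.13 0.091 | 0.1 0.14 0.095 | 0.1 0.15 0.1 | 0.1 0.16 0.099 | 0.1 0.17 0.098 | 0.1 0.18 0.097 | 0.1 0.19 0.098 | 0.1 0.2 0 | 
[ 0.54328989 -0.10592725  0.1       ] [12.21715704 33.3860518  47.11673381] [-5.79931811e+00  5.04561672e-03 -1.04858530e-02]
```

Request:
play_rows:
  plan:
    - [[0,4.6,3.9,-1,0,0],[0,9.2,7.8,-2,0,0],[0,13.9,11.6,-3,0,0],[0,18.5,15.5,-4,0,0],[0,23.1,19.4,-5,0,0]]
  hand: 0.28

```text
time_s: 0.72
tcp_pos: [0.3204, -0.2986, 0.2223]
ee_rot: [[-0.0, -0.945, 0.327], [0.0, 0.327, 0.945], [-1.0, 0.0, 0.0]]
wrist_force: [1.5, -0.1, 0.3]
gripper_width: 0.514
```

```bash
cat > go.py <<'E'
import sys
from h import *
from scipy.spatial.transform import Rotation as Ro
def delta(tgt,ang=168.6,show=True):
    s=r.sense();R=np.array(s["ee_rot"]);t=np.array(s["tcp_pos"])
    a=np.radians(ang);y=np.array([np.cos(a),np.sin(a),0]);x=np.array([0,0,-1.]);T=np.c_[x,y,np.cross(x,y)]
    print("t",round(s["time_s"],2),"tcp",np.round(t,4),"F",np.round(s["wrist_force"],2),"g",round(s["gripper_width"],3),"j",np.round(s["joints"],0))
    print("tgt",np.round(tgt,4),"shift cm",np.round(R.T@(np.array(tgt)-t)*100,2),"turn",np.round(np.degrees(Ro.from_matrix(R.T@T).as_rotvec())/10,3))
if __name__=="__main__": delta([float(v) for v in sys.argv[1:4]],*[float(v) for v in sys.argv[4:]])
E
python3 go.py .543 -.106 .12
```

```text
t 0.72 tcp [ 0.3204 -0.2986  0.2223] F [ 1.54 -0.06  0.32] g 0.514 j [-22.   3. -24.  -0. -62.   3.]
tgt [ 0.543 -0.106  0.12 ] shift cm [ 10.24 -14.74  25.48] turn [-0.768  0.001 -0.001]
```

Request:
play_rows:
  plan:
    - [[0,-2.9,5.1,-0.4,0,0],[0,-5.9,10.2,-0.77,0,0],[2,-8.8,15.3,-0.77,0,0],[4,-11.8,20.4,-0.77,0,0],[7,-14.7,25.5,-0.77,0,0]]

```text
time_s: 1.35
tcp_pos: [0.5431, -0.1091, 0.1538]
ee_rot: [[0.002, -0.979, 0.202], [-0.0, 0.202, 0.979], [-1.0, -0.002, 0.0]]
wrist_force: [1.0, -0.7, 0.6]
gripper_width: 0.279
```

```bash
python3 - <<'E'
from go import *
delta([.543,-.106,.06])
C=cal("wrist");p,d=r.capture("wrist");cv2.imwrite("pics/w1.png",p);np.save("w1.npy",d)
print(proj(C,[[.534,-.152,.038],[.5205,-.2192,.026]]))
p,d=r.capture("scene");cv2.imwrite("pics/s1.png",p)
E
```

```text
t 1.35 tcp [ 0.5431 -0.1091  0.1538] F [ 1.02 -0.73  0.57] g 0.279 j [  5.  19. -15.   0. -56. -17.]
tgt [ 0.543 -0.106  0.06 ] shift cm [9.38 0.08 0.29] turn [-0.024  0.002  0.009]
[[314.86792554 153.96386264]
 [314.37366307  80.39081392]]
```

View pics/w1.png

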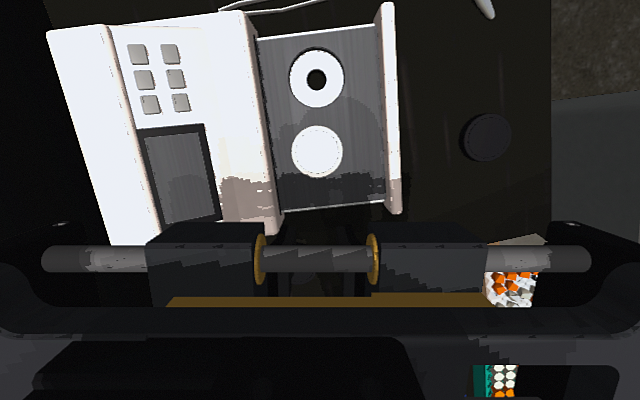

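View pics/s1.png

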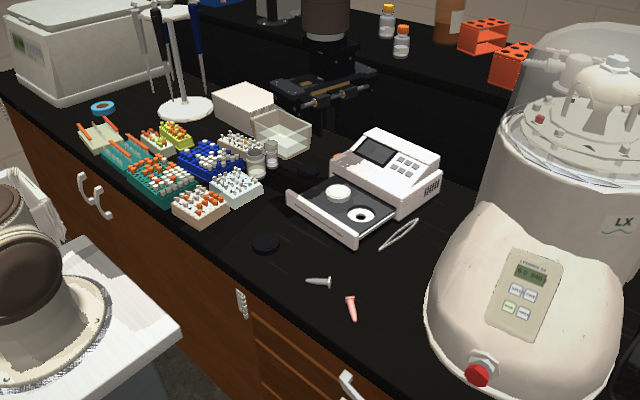

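Wrist view: the standard is at (317,151) and the recess at (317,78). Both are within about 2 mm of prediction, and the path between them lines up with the tool. Next I'll descend behind the standard.

Request:
play_rows:
  plan:
    - [[4,0,0,0,0,0],[8,0,0,0,0,0],[9,0,0,0,0,0],[9,0,0,0,0,0],[9,0,0,0,0,0]]

```text
time_s: 2.08
tcp_pos: [0.5426, -0.1108, 0.0659]
ee_rot: [[0.003, -0.979, 0.202], [-0.0, 0.202, 0.979], [-1.0, -0.003, 0.001]]
wrist_force: [1.0, -0.2, 0.4]
gripper_width: 0.281
```

```bash
python3 - <<'E'
from go import *
delta([.542,-.107,.031])
C=cal("wrist");p,d=r.capture("wrist");cv2.imwrite("pics/w2.png",p);np.save("w2.npy",d)
print(proj(C,[[.533,-.153,.038],[.5195,-.2202,.026]]))
p,d=r.capture("scene");cv2.imwrite("pics/s2.png",cv2.resize(p[120:260,270:450],None,fx=4,fy=4))
E
```

```text
t 2.08 tcp [ 0.5426 -0.1108  0.0659] F [ 1.03 -0.16  0.39] g 0.281 j [  5.  25. -21.   0. -44. -17.]
tgt [ 0.542 -0.107  0.031] shift cm [3.49 0.15 0.36] turn [-0.027  0.003  0.019]
[[315.29863885 166.17809047]
 [314.5642094   59.22025446]]
```

View pics/w2.png

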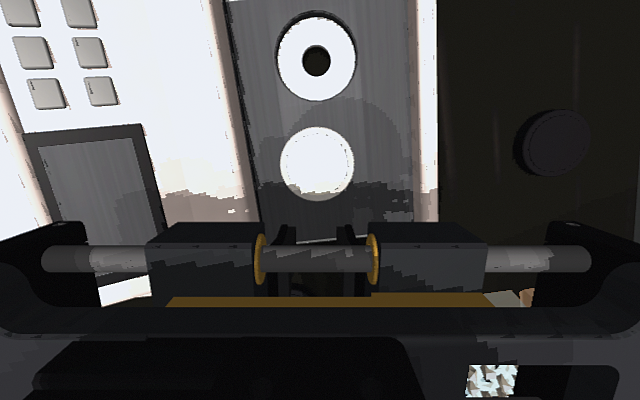

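View pics/s2.png

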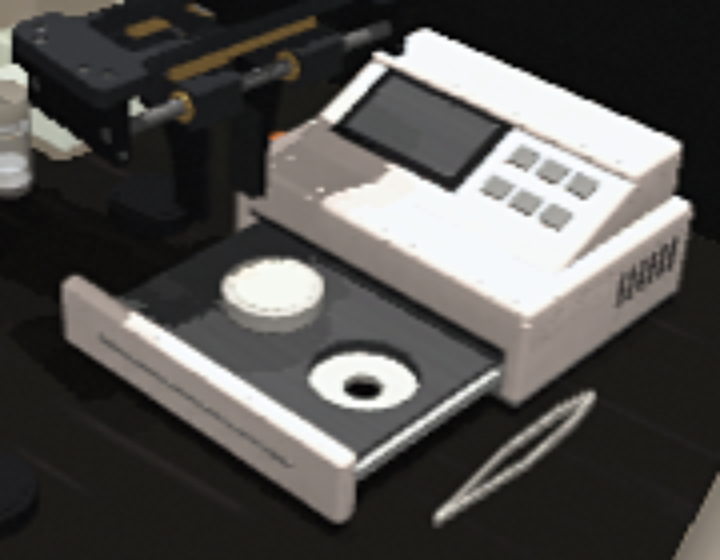

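The wrist image shows the fingers (centred near column 318), the standard (317,163) and the recess (316,60) in line. I'll go down to 5 mm above the deck and not shift sideways.

Request:
play_rows:
  plan:
    - [[2,0,0,0,0,0],[3,0,0,0,0,0],[3.4,0,0,0,0,0],[3.4,0,0,0,0,0]]

```text
time_s: 2.68
tcp_pos: [0.5415, -0.1107, 0.0302]
ee_rot: [[0.0, -0.979, 0.202], [-0.0, 0.202, 0.979], [-1.0, -0.0, -0.0]]
wrist_force: [0.1, -0.5, 0.3]
gripper_width: 0.276
```

```bash
python3 - <<'E'
from go import *
delta([.542,-.107,.031])
C=cal("wrist");p,d=r.capture("wrist");cv2.imwrite("pics/w3.png",p);np.save("w3.npy",d)
print(proj(C,[[.533,-.153,.038],[.5195,-.2202,.026]]))
p,d=r.capture("scene");cv2.imwrite("pics/s3.png",cv2.resize(p[120:260,270:450],None,fx=4,fy=4))
E
```

```text
t 2.67 tcp [ 0.5415 -0.1107  0.0302] F [ 0.1  -0.47  0.29] g 0.276 j [  5.  27. -23.   0. -40. -17.]
tgt [ 0.542 -0.107  0.031] shift cm [-0.08  0.03  0.37] turn [-0.028 -0.     0.001]
[[313.08125886 174.58255637]
 [312.03162247  43.58720589]]
```

View pics/w3.png

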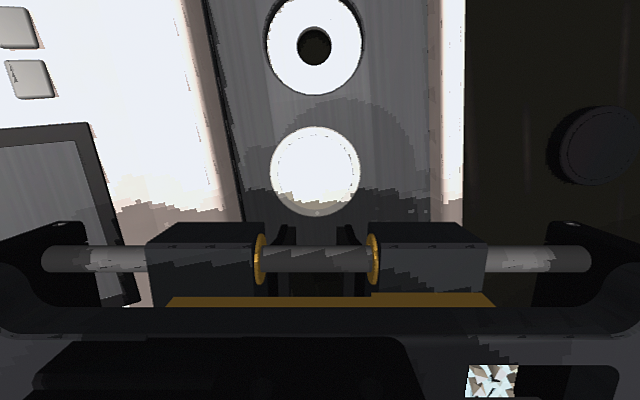

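View pics/s3.png

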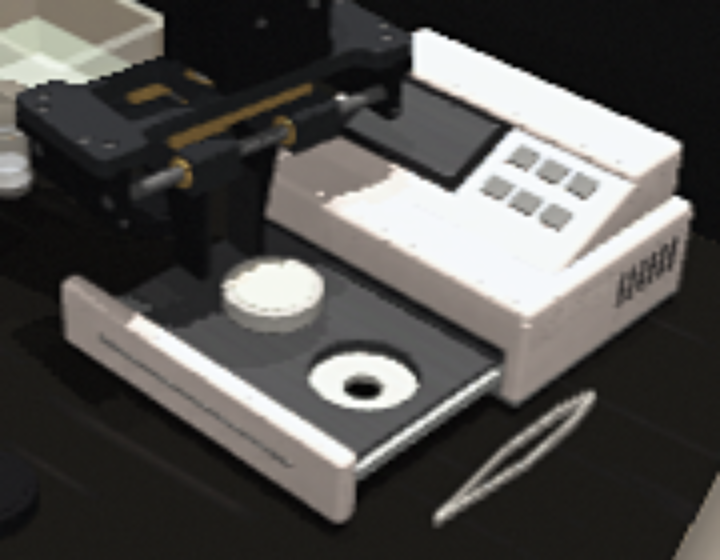

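```bash
python3 - <<'E'
from go import *
s=r.sense();R=np.array(s["ee_rot"]);t=np.array(s["tcp_pos"]);C=cal("wrist")
for k in(0,.042,.0475,.11):
  print(k,proj(C,[t-k*R[:,2],t-k*R[:,2]+R[:,1]*.012-.0095*R[:,2],t-k*R[:,2]-R[:,1]*.012]))
p=cv2.imread("pics/w3.png");cv2.imwrite("pics/w3c.png",cv2.resize(p[0:300,230:410],None,fx=2,fy=2))
g=cv2.cvtColor(p,cv2.COLOR_BGR2GRAY)
g=cv2.convertScaleAbs(p[210:310,250:390],alpha=3,beta=20);cv2.imwrite("pics/w3d.png",cv2.resize(g,None,fx=5,fy=5))
for uv,z in(((315,171),.038),((314,46),.017)): print(at_z(C,[uv],z))
E
```

```text
0 [[313.84504508 242.17277176]
 [333.5512016  227.53036338]
 [294.34694091 242.20945868]]
0.042 [[313.58503278 174.470722  ]
 [334.54068678 157.9223478 ]
 [292.86459299 174.51052441]]
0.0475 [[313.54854709 164.97115245]
 [334.67968117 148.14582841]
 [292.65657496 165.01139926]]
0.11 [[313.08703319  44.82172876]
 [336.44097977  24.29068811]
 [290.0250919   44.86774892]]
[[ 0.53182829 -0.15465791  0.038     ]]
[[ 0.51855571 -0.22117036  0.017     ]]
```

View pics/w3d.png

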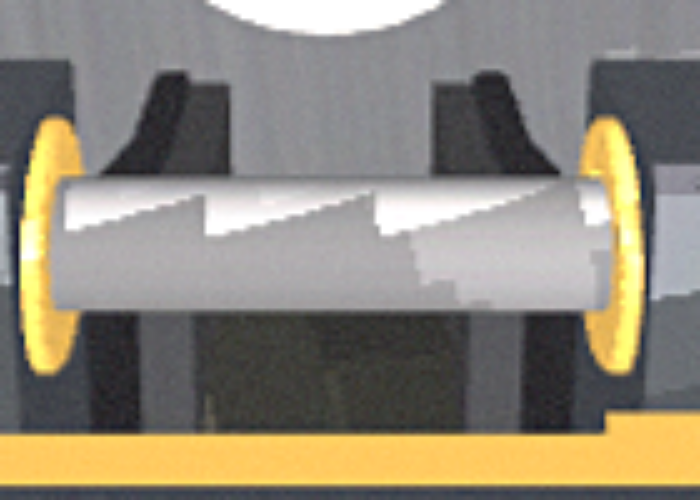

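View pics/w3c.png

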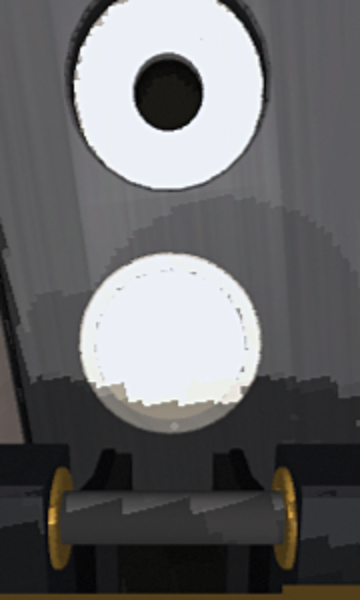

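Inner fingertip edges are centred at column 316, the standard at 315 and the recess at 314, so lateral error is about 1 mm at most. Contact should come after about 13 mm of travel, and seating after about 80 mm. I'll push slowly.

Request:
play_rows:
  plan:
    - [[0,-0.05,-0.6,0,0,0],[0,-0.05,-1.0,0,0,0],[0,-0.05,-1.3,0,0,0],[0,-0.05,-1.6,0,0,0],[0,-0.05,-1.9,0,0,0]]

```text
time_s: 3.4
tcp_pos: [0.5381, -0.1295, 0.0302]
ee_rot: [[0.0, -0.979, 0.202], [0.0, 0.202, 0.979], [-1.0, -0.0, 0.0]]
wrist_force: [-0.2, 1.2, -0.4]
gripper_width: 0.283
```

Request:
play_rows:
  plan:
    - [[0,0,-0.4,0,0,0],[0,0,-0.8,0,0,0],[0,0,-1.2,0,0,0],[0,0,-1.6,0,0,0],[0,0,-2.0,0,0,0]]

```text
time_s: 4.03
tcp_pos: [0.5339, -0.1492, 0.0301]
ee_rot: [[0.0, -0.979, 0.203], [0.0, 0.203, 0.979], [-1.0, -0.0, 0.0]]
wrist_force: [0.4, 1.6, 1.5]
gripper_width: 0.279
```

```bash
cat > look.py <<'E'
import sys
from go import *
n=sys.argv[1]
s=r.sense();R=np.array(s["ee_rot"]);t=np.array(s["tcp_pos"])
print("t",round(s["time_s"],2),"tcp",np.round(t,4),"F",np.round(s["wrist_force"],2),"g",round(s["gripper_width"],3))
C=cal("wrist");p,d=r.capture("wrist")
cv2.imwrite(f"pics/w{n}.png",cv2.resize(p[0:300,200:440],None,fx=2,fy=2,interpolation=cv2.INTER_CUBIC))
p,d=r.capture("scene");cv2.imwrite(f"pics/s{n}.png",cv2.resize(p[120:260,270:450],None,fx=4,fy=4,interpolation=cv2.INTER_CUBIC))
E
python3 look.py 4
```

```text
t 4.03 tcp [ 0.5339 -0.1492  0.0301] F [0.39 1.61 1.45] g 0.279
```

View pics/w4.png

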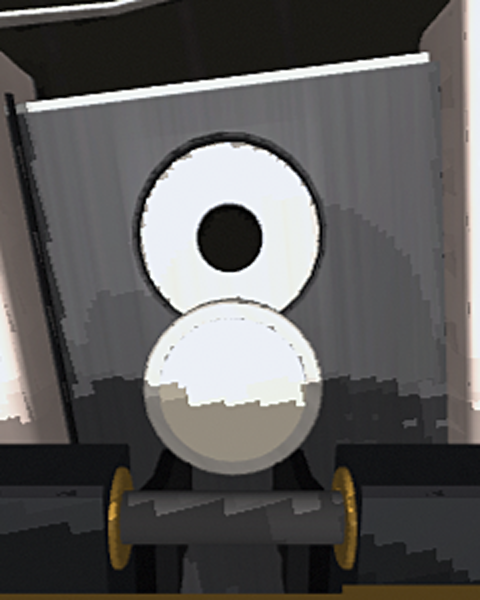

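View pics/s4.png

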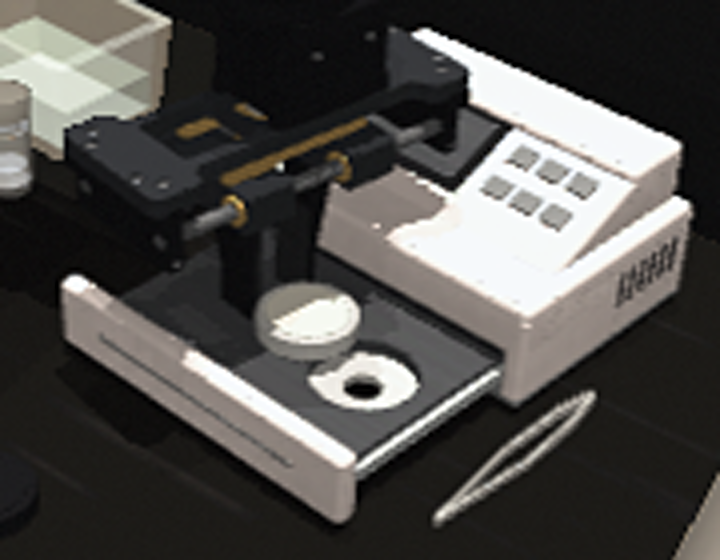

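The disc is nested between the fingers (column 232, recess at 230), with about 41 mm to go and light force.

Request:
play_rows:
  plan:
    - [[0,-0.03,-0.4,0,0,0],[0,-0.05,-0.8,0,0,0],[0,-0.05,-1.2,0,0,0],[0,-0.05,-1.6,0,0,0],[0,-0.05,-2.0,0,0,0]]

```text
time_s: 4.75
tcp_pos: [0.5302, -0.1689, 0.03]
ee_rot: [[-0.0, -0.979, 0.203], [0.0, 0.203, 0.979], [-1.0, 0.0, 0.0]]
wrist_force: [0.2, 1.8, -0.1]
gripper_width: 0.277
```

Request:
play_rows:
  plan:
    - [[0,0,-0.25,0,0,0],[0,0,-0.5,0,0,0],[0,0,-0.75,0,0,0],[0,0,-1.0,0,0,0],[0,0,-1.0,0,0,0]]

```text
time_s: 5.38
tcp_pos: [0.5283, -0.1786, 0.0301]
ee_rot: [[0.0, -0.979, 0.203], [-0.0, 0.203, 0.979], [-1.0, -0.0, -0.0]]
wrist_force: [-0.0, 0.6, 0.7]
gripper_width: 0.28
```

```bash
python3 look.py 5
```

```text
t 5.38 tcp [ 0.5283 -0.1786  0.0301] F [-0.02  0.61  0.7 ] g 0.28
```

View pics/w5.png

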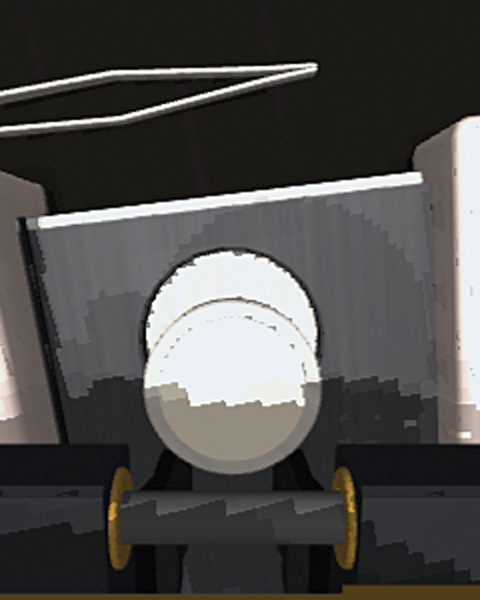

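View pics/s5.png

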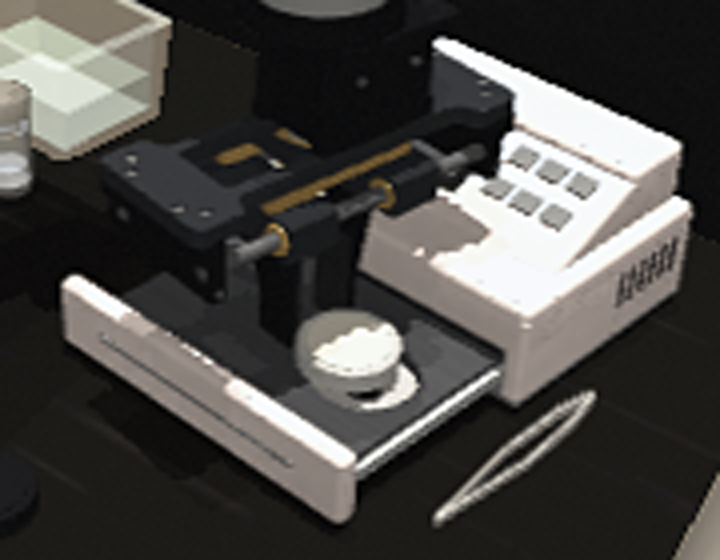

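The disc is centred laterally on the recess (both at column ~232), with about 11 mm left. I'll slow down.

Request:
play_rows:
  plan:
    - [[0,0,-0.15,0,0,0],[0,0,-0.3,0,0,0],[0,0,-0.45,0,0,0],[0,0,-0.6,0,0,0],[0,0,-0.75,0,0,0]]

```text
time_s: 6.1
tcp_pos: [0.5268, -0.1859, 0.0301]
ee_rot: [[-0.0, -0.979, 0.203], [0.0, 0.203, 0.979], [-1.0, 0.0, 0.0]]
wrist_force: [0.4, 0.8, -0.3]
gripper_width: 0.28
```

Request:
play_rows:
  plan:
    - [[0,0,-0.1,0,0,0],[0,0,-0.2,0,0,0],[0,0,-0.25,0,0,0]]

```text
time_s: 6.48
tcp_pos: [0.5263, -0.1883, 0.0301]
ee_rot: [[-0.0, -0.979, 0.203], [0.0, 0.203, 0.979], [-1.0, 0.0, -0.0]]
wrist_force: [0.9, 0.6, -0.7]
gripper_width: 0.284
```

```bash
python3 look.py 6
```

```text
t 6.47 tcp [ 0.5263 -0.1883  0.0301] F [ 0.86  0.59 -0.65] g 0.284
```

View pics/w6.png

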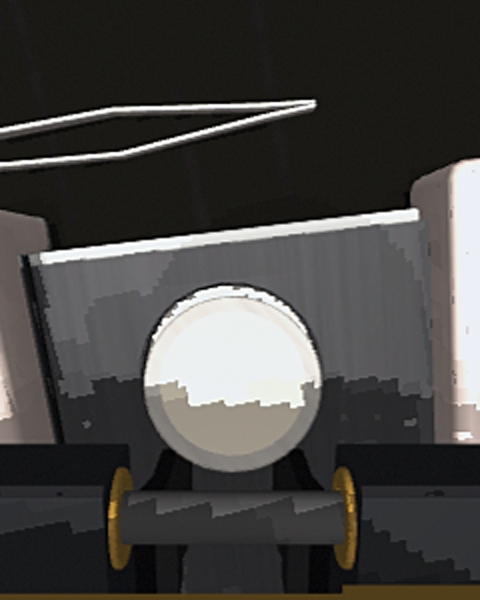

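View pics/s6.png

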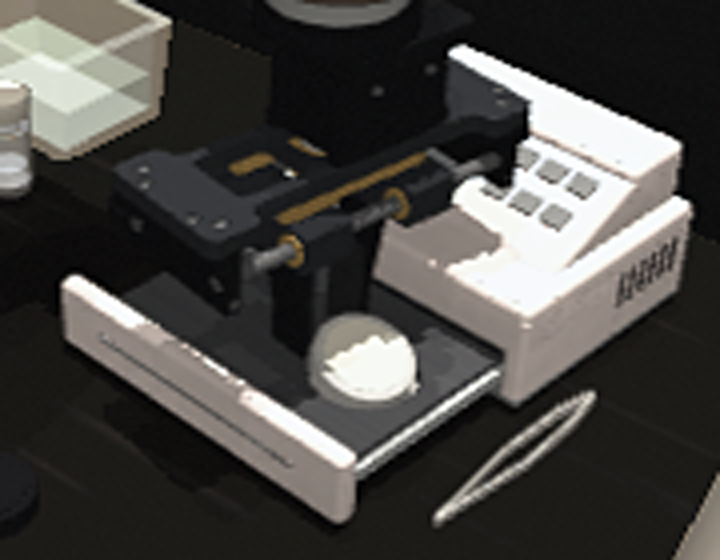

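The leading edge has begun to dip into the recess, with 2–3 mm to go.

Request:
play_rows:
  plan:
    - [[0,0,-0.07,0,0,0],[0,0,-0.14,0,0,0],[0,0,-0.2,0,0,0],[0,0,-0.2,0,0,0]]

```text
time_s: 7.08
tcp_pos: [0.5259, -0.1902, 0.0301]
ee_rot: [[0.0, -0.979, 0.203], [-0.0, 0.203, 0.979], [-1.0, -0.0, 0.0]]
wrist_force: [0.0, 0.5, -0.1]
gripper_width: 0.281
```

```bash
python3 look.py 7
```

```text
t 7.08 tcp [ 0.5259 -0.1902  0.0301] F [ 0.01  0.51 -0.15] g 0.281
```

View pics/w7.png

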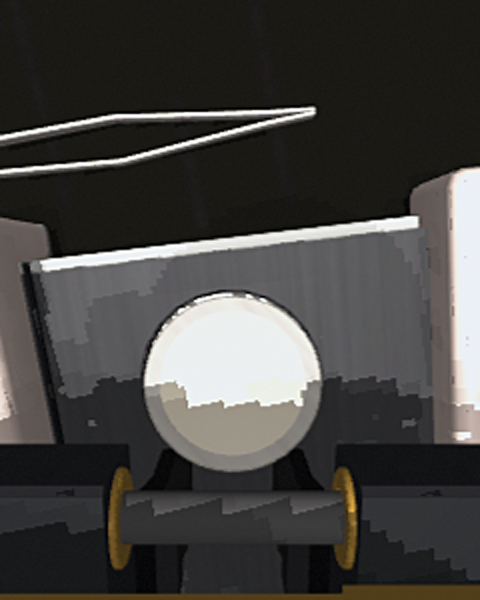

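View pics/s7.png

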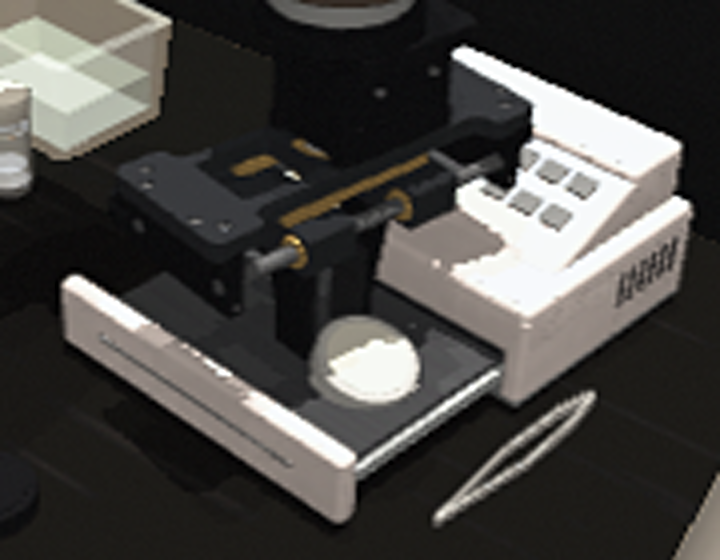

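Still not fully down. Another millimetre or two in small rows.

Request:
play_rows:
  plan:
    - [[0,0,-0.05,0,0,0],[0,0,-0.1,0,0,0],[0,0,-0.1,0,0,0]]

```text
time_s: 7.55
tcp_pos: [0.5257, -0.1912, 0.0301]
ee_rot: [[-0.0, -0.979, 0.203], [-0.0, 0.203, 0.979], [-1.0, 0.0, -0.0]]
wrist_force: [0.5, -0.6, 0.7]
gripper_width: 0.277
```

```bash
python3 look.py 8
```

```text
t 7.55 tcp [ 0.5257 -0.1912  0.0301] F [ 0.52 -0.64  0.69] g 0.277
```

View pics/w8.png

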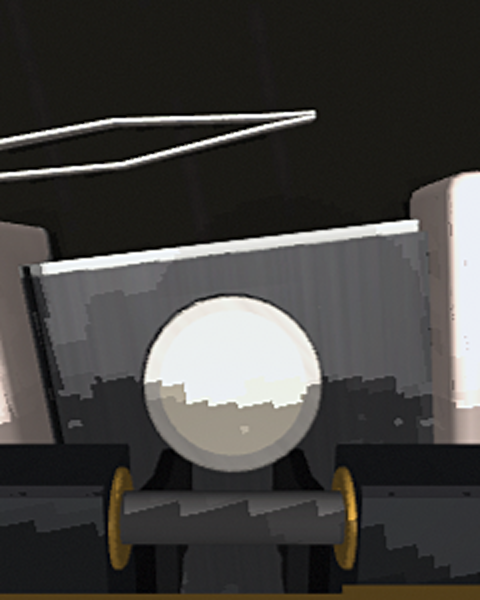

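View pics/s8.png

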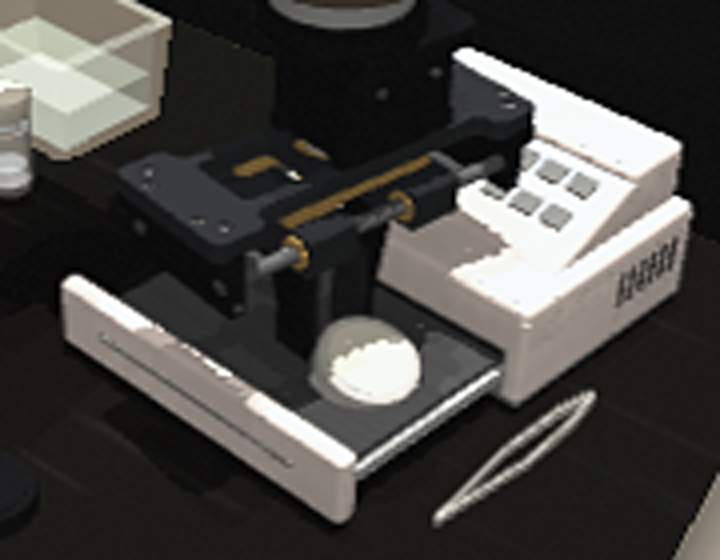

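Request:
play_rows:
  plan:
    - [[0,0,-0.05,0,0,0],[0,0,-0.1,0,0,0],[0,0,-0.1,0,0,0]]

```text
time_s: 8.02
tcp_pos: [0.5255, -0.1922, 0.0301]
ee_rot: [[-0.0, -0.979, 0.203], [-0.0, 0.203, 0.979], [-1.0, 0.0, -0.0]]
wrist_force: [-0.4, 0.3, -0.8]
gripper_width: 0.285
```

```bash
python3 look.py 9
```

```text
t 8.03 tcp [ 0.5255 -0.1922  0.0301] F [-0.36  0.28 -0.8 ] g 0.285
```

View pics/w9.png

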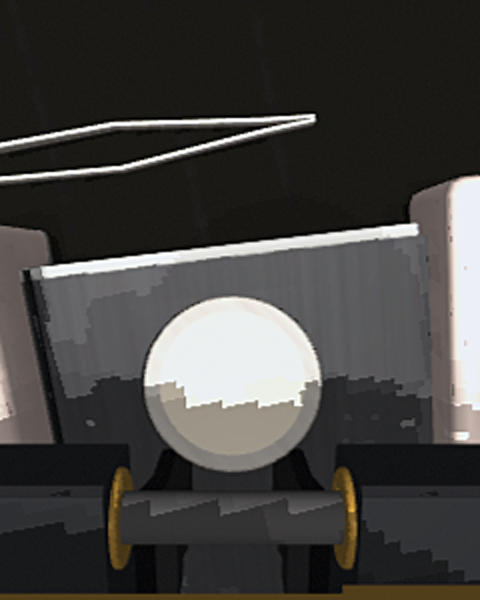

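View pics/s9.png

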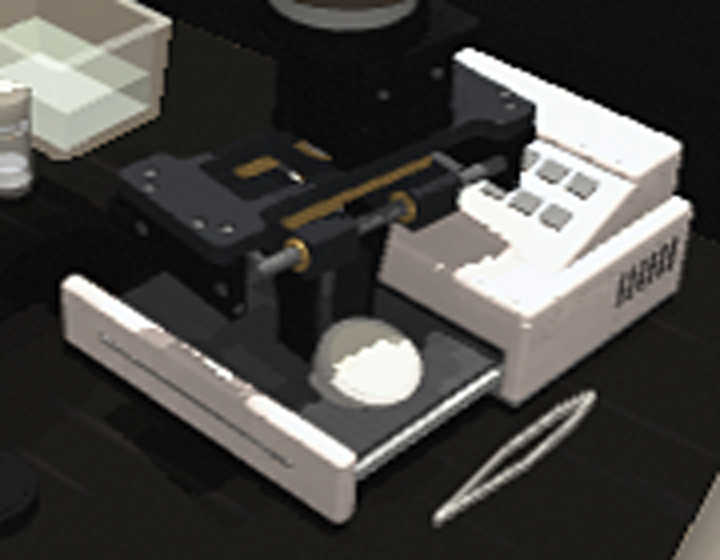

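```bash
cat > hgt.py <<'E'
from go import *
C=cal("wrist");p,d=r.capture("wrist")
vv,uu=np.mgrid[100:240,215:425];uv=np.c_[uu.ravel(),vv.ravel()]
P=depth_pts(C,uv,d).reshape(140,210,3)
for v in range(125,236,6):
    print(v,[int(round(1e4*np.median(P[v-101:v-98,u-216:u-213,2]))) for u in range(240,400,8)])
E
python3 hgt.py
```

```text
125 [11, 8, 7, 11, 7, 9, 221, 226, 225, 231, 229, 227, 235, 265, 270, 270, 268, 268, 272, 269]
131 [221, 229, 223, 226, 227, 225, 233, 263, 272, 271, 272, 263, 272, 270, 266, 271, 271, 269, 266, 271]
137 [262, 270, 267, 269, 268, 269, 271, 267, 271, 272, 268, 269, 264, 270, 270, 266, 270, 270, 270, 266]
143 [267, 270, 268, 268, 272, 265, 270, 273, 269, 268, 270, 271, 264, 269, 274, 272, 260, 267, 267, 264]
149 [266, 273, 271, 270, 270, 265, 266, 274, 270, 291, 294, 274, 266, 271, 273, 270, 270, 269, 269, 271]
155 [269, 262, 268, 269, 266, 265, 267, 299, 305, 303, 307, 305, 303, 268, 270, 268, 269, 274, 265, 271]
161 [269, 271, 264, 268, 271, 267, 314, 317, 321, 318, 323, 321, 317, 319, 272, 269, 268, 267, 269, 267]
167 [269, 273, 268, 265, 270, 325, 327, 330, 332, 333, 331, 336, 333, 330, 323, 272, 266, 261, 269, 270]
173 [263, 269, 270, 265, 268, 335, 344, 338, 345, 346, 343, 343, 346, 346, 342, 266, 270, 271, 270, 267]
179 [267, 265, 269, 269, 265, 352, 355, 353, 359, 355, 354, 351, 356, 355, 354, 270, 268, 269, 267, 271]
185 [270, 261, 268, 267, 353, 368, 368, 365, 365, 368, 363, 
[... 200 characters left out ...]
392, 393, 393, 392, 395, 393, 275, 267, 270, 269, 268]
203 [267, 270, 268, 270, 272, 393, 398, 401, 399, 402, 403, 403, 404, 404, 400, 270, 267, 268, 267, 269]
209 [268, 265, 266, 269, 263, 410, 409, 416, 406, 414, 417, 416, 414, 413, 413, 267, 271, 270, 269, 264]
215 [270, 267, 269, 268, 268, 420, 421, 420, 427, 423, 426, 426, 426, 425, 415, 267, 270, 269, 270, 270]
221 [272, 273, 269, 270, 271, 263, 431, 435, 437, 439, 442, 439, 436, 433, 265, 264, 272, 274, 277, 273]
227 [1121, 1112, 1114, 1046, 266, 361, 335, 445, 445, 444, 445, 444, 445, 342, 267, 268, 1071, 1116, 1119, 1119]
233 [1165, 1165, 1160, 1051, 274, 463, 423, 271, 454, 455, 459, 448, 338, 418, 460, 267, 1068, 1164, 1164, 1165]
```

The depth map shows the disc tilted: its front top edge is at 29 mm and its rear at 45 mm. I'll fit its pose relative to the recess before pushing more.

```bash
cat > fit.py <<'E'
from go import *
s=r.sense();R=np.array(s["ee_rot"]);t=np.array(s["tcp_pos"])
C=cal("wrist");p,d=r.capture("wrist")
vv,uu=np.mgrid[100:236,265:375];uv=np.c_[uu.ravel(),vv.ravel()]
P=depth_pts(C,uv,d);z=P[:,2]
g=cv2.cvtColor(p,cv2.COLOR_BGR2GRAY)[100:236,265:375].ravel()
k=(z>.0285)&(z<.06)&(g>90)
Q=P[k];A=np.c_[Q[:,:2],np.ones(len(Q))];c=np.linalg.lstsq(A,Q[:,2],rcond=None)[0]
for _ in range(3):
    res=abs(A@c-Q[:,2]);m=res<.0015;c=np.linalg.lstsq(A[m],Q[m,2],rcond=None)[0]
Q=Q[m];n=np.array([-c[0],-c[1],1]);n/=np.linalg.norm(n)
print("n",m.sum(),"tilt",np.arccos(n[2]),"up-dir",np.round(n,3))
hull=cv2.convexHull(Q[:,:2].astype(np.float32))[:,0]
(cx,cy),rad=cv2.minEnclosingCircle(hull.astype(np.float32)); top=np.array([cx,cy,c@[cx,cy,1]])
print("top centre",np.round(top,4),"rad",round(rad,4),"underside centre",np.round(top-.012*n,4))
q=R.T@(top-.012*n-t);print("underside in tool mm",np.round(q*1000,1),"tcp",np.round(t,4),"F",np.round(s["wrist_force"],1),"t",s["time_s"])
dk=(g<110)&(abs(z-.027)<.002);print("deck z",np.median(z[dk]))
E
python3 fit.py
python3 - <<'E'
# recess in wrist frames from w3 depth-free: use saved w1,w2 (calibration poses not stored) -> top cam now
from h import *
p,d=r.capture("top");cv2.imwrite("pics/t9.png",cv2.resize(p[95:245,270:410],None,fx=4,fy=4,interpolation=cv2.INTER_CUBIC))
E
```

```text
n 5864 tilt 0.35225179242885235 up-dir [-0.066 -0.339  0.939]
top centre [ 0.5129 -0.2294  0.0359] rad 0.0301 underside centre [ 0.5137 -0.2254  0.0246]
underside in tool mm [  5.5   4.8 -34.9] tcp [ 0.5255 -0.1921  0.0301] F [-0.6  0.1 -0.7] t 8.175
deck z 0.02679993498853079
```

View pics/t9.png

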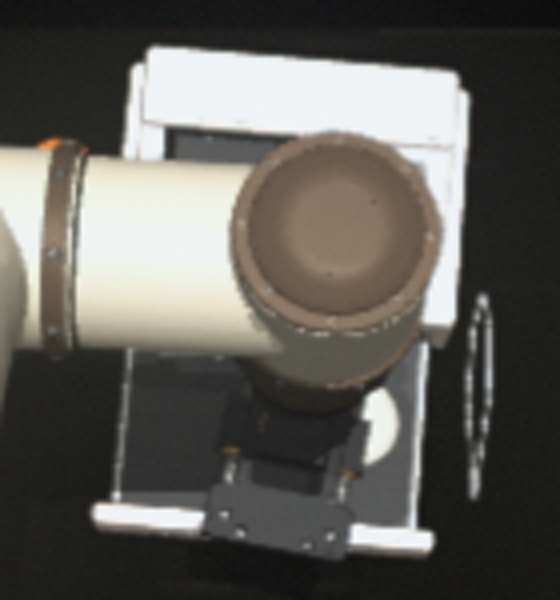

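```bash
cat > fit.py <<'E'
from go import *
s=r.sense();R=np.array(s["ee_rot"]);t=np.array(s["tcp_pos"])
C=cal("wrist");p,d=r.capture("wrist")
vv,uu=np.mgrid[100:236,255:385];uv=np.c_[uu.ravel(),vv.ravel()]
P=depth_pts(C,uv,d);z=P[:,2]
g=cv2.cvtColor(p,cv2.COLOR_BGR2GRAY)[100:236,255:385].ravel()
q=(P-t)@R   # tool frame
k=(g>100)&(q[:,2]<-5e-3)&(z>.01)&(z<.06)
m8=np.zeros((136,130),np.uint8);m8.ravel()[k]=255
cnt=max(cv2.findContours(m8,cv2.RETR_EXTERNAL,cv2.CHAIN_APPROX_NONE)[0],key=cv2.contourArea)
(ex,ey),(ea,eb),an=cv2.fitEllipse(cnt)
ins=np.zeros_like(m8);cv2.ellipse(ins,((ex,ey),(ea*.9,eb*.9),an),255,-1);k=ins.ravel()>0
Q=q[k];Q=Q[np.isfinite(Q).all(1)];A=np.c_[Q[:,1:],np.ones(len(Q))];m=np.ones(len(Q),bool)
for _ in range(5):
    c=np.linalg.lstsq(A[m],Q[m,0],rcond=None)[0];m=abs(A@c-Q[:,0])<.0012
n=np.array([-1,c[0],c[1]]);n/=np.linalg.norm(n)
u=(ex+255,ey+100)
K,D,Rc,tc=C;x=cv2.undistortPoints(np.array([[u]],float),K,D)[0,0];ray=Rc.T@np.r_[x,1];o=-Rc.T@tc
nw=R@n;p0=t+R@np.r_[c[2],0,0];top=o+ray*((p0-o)@nw)/(ray@nw);und=top-.012*nw
print("ellipse",np.round(u,1),round(ea,1),round(eb,1),"inl",m.mean().round(2),"tilt",round(float(np.arccos(nw[2])),3),"nw",np.round(nw,3))
print("top",np.round(top,4),"underside",np.round(und,4),"in tool mm",np.round(R.T@(und-t)*1000,1))
print("deck z",np.median(z[(g<110)&(abs(z-.027)<.002)]),"tcp",np.round(t,4),"F",np.round(s["wrist_force"],1),"t",s["time_s"])
print("und-rec (along push, lateral) mm", np.round(1000*np.array([-(und-[.5186,-.2212,0])@R[:,2],(und-[.5186,-.2212,0])@R[:,1]]),1))
E
python3 fit.py
```

```text
ellipse [315.9 191.1] 86.6 87.9 inl 0.92 tilt 0.349 nw [-0.067 -0.335  0.94 ]
top [ 0.5174 -0.225   0.0379] underside [ 0.5182 -0.221   0.0266] in tool mm [  3.5   1.3 -29.7]
deck z 0.026812441289860232 tcp [ 0.5255 -0.1922  0.0301] F [-0.4 -0.1 -0.9] t 8.275
und-rec (along push, lateral) mm [-0.1  0.5]
```

The disc's centre is over the recess (about 0 mm along, 0.5 mm lateral). Its front edge is on the floor, and friction against the fingers is holding the rear up. Backing off should let the rear drop.

Request:
play_rows:
  plan:
    - [[0,0,0.1,0,0,0],[0,0,0.2,0,0,0],[0,0,0.3,0,0,0],[0,0,0.3,0,0,0]]

```text
time_s: 8.82
tcp_pos: [0.5262, -0.1892, 0.0302]
ee_rot: [[0.0, -0.979, 0.202], [-0.0, 0.202, 0.979], [-1.0, -0.0, -0.0]]
wrist_force: [-0.5, -0.5, -0.3]
gripper_width: 0.28
```

```bash
python3 fit.py; python3 hgt.py; python3 look.py 10
```

```text
ellipse [315.7 186.5] 83.7 85.1 inl 0.94 tilt 0.001 nw [ 0.001 -0.     1.   ]
top [ 0.5179 -0.2231  0.0301] underside [ 0.5179 -0.2231  0.0181] in tool mm [ 12.    1.2 -34.9]
deck z 0.02680001063171057 tcp [ 0.5262 -0.1892  0.0302] F [-0.5 -0.5 -0.3] t 8.825
und-rec (along push, lateral) mm [2.  0.3]
125 [218, 222, 227, 231, 228, 226, 228, 265, 271, 265, 269, 271, 269, 268, 266, 269, 269, 268, 269, 268]
131 [227, 257, 269, 269, 271, 269, 268, 266, 272, 268, 263, 269, 270, 267, 269, 269, 270, 268, 267, 270]
137 [264, 268, 268, 268, 264, 268, 269, 268, 270, 267, 268, 272, 266, 265, 266, 271, 271, 268, 274, 269]
143 [265, 270, 272, 268, 268, 268, 269, 267, 269, 266, 269, 270, 268, 270, 270, 266, 269, 273, 267, 269]
149 [270, 267, 266, 271, 266, 267, 267, 177, 289, 301, 300, 299, 260, 268, 268, 269, 267, 269, 268, 265]
155 [265, 266, 267, 266, 270, 268, 180, 296, 300, 299, 300, 299, 299, 180, 269, 269, 266, 271, 264, 271]
161 [267, 270, 270, 268, 265, 223, 301, 301, 300, 300, 302, 297, 298, 300, 268, 270, 263, 266, 268, 267]
167 [269, 271, 266, 267, 265, 286, 299, 299, 302, 299, 304, 300
[... 579 characters left out ...]
5, 269, 265, 267, 303, 301, 303, 301, 303, 300, 302, 308, 305, 301, 273, 266, 269, 266, 268]
209 [271, 268, 268, 270, 269, 290, 295, 301, 302, 300, 299, 304, 306, 301, 288, 274, 270, 266, 266, 266]
215 [265, 267, 267, 269, 271, 264, 298, 300, 299, 308, 304, 299, 300, 294, 270, 271, 261, 265, 269, 270]
221 [277, 269, 271, 268, 267, 268, 264, 295, 300, 302, 298, 304, 294, 264, 271, 266, 272, 270, 274, 272]
227 [1114, 1118, 1113, 1050, 271, 356, 336, 261, 300, 296, 299, 290, 265, 341, 283, 268, 1062, 1110, 1113, 1117]
233 [1160, 1165, 1165, 1053, 271, 466, 415, 267, 267, 268, 271, 267, 347, 424, 468, 269, 1068, 1167, 1169, 1162]
t 8.93 tcp [ 0.5261 -0.1892  0.0301] F [-1.04 -0.78 -0.18] g 0.277
```

View pics/w10.png

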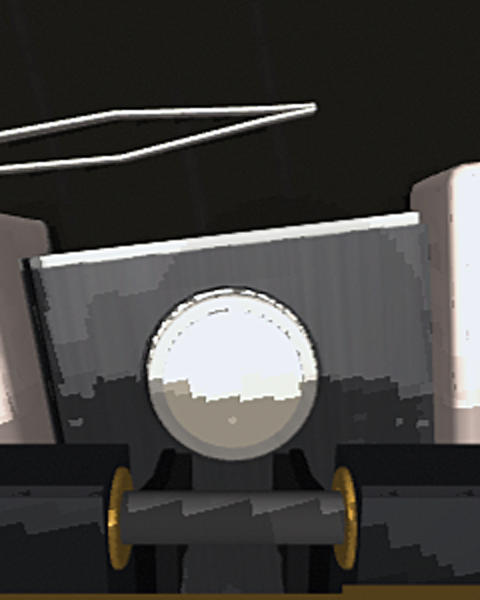

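View pics/s10.png

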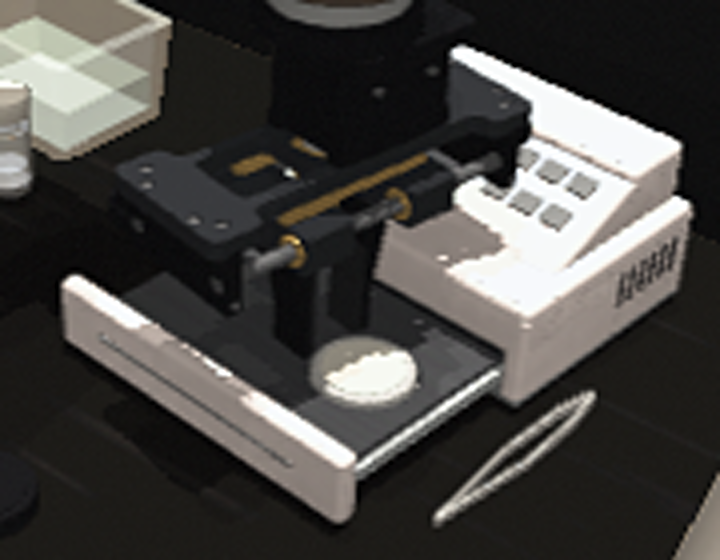

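The standard is seated: flat (tilt 0.001) with its top 3.3 mm above the deck. Next I'll lift away and go to the drawer's front.

Request:
play_rows:
  plan:
    - [[-2,0,0.1,0,0,0],[-6,0,0.1,0,0,0],[-10,0,0.1,1,0,0],[-10,0,0.1,2,0,0],[-10,0,0.1,3,0,0]]

```text
time_s: 9.65
tcp_pos: [0.5264, -0.1882, 0.1309]
ee_rot: [[0.002, -0.743, 0.669], [0.0, 0.669, 0.743], [-1.0, -0.001, 0.001]]
wrist_force: [-0.1, -0.3, -0.1]
gripper_width: 0.281
```

```bash
python3 go.py .413 -.166 .13 84.7
```

```text
t 9.65 tcp [ 0.5264 -0.1882  0.1309] F [-0.05 -0.33 -0.14] g 0.281 j [ -3.  20. -16.  -0. -53. -39.]
tgt [ 0.413 -0.166  0.13 ] shift cm [ 0.07  9.92 -5.94] turn [5.327e+00 9.000e-03 3.000e-03]
```

Request:
play_rows:
  plan:
    - [[0,2.5,-1.5,1,0,0],[0,5,-3,2,0,0],[0,7.5,-4.5,3,0,0],[0,9.9,-5.9,4,0,0],[0,9.9,-5.9,5,0,0]]

```text
time_s: 10.28
tcp_pos: [0.4109, -0.1662, 0.1302]
ee_rot: [[-0.001, 0.035, 0.999], [0.0, 0.999, -0.035], [-1.0, 0.0, -0.001]]
wrist_force: [0.1, -0.7, 0.2]
gripper_width: 0.281
```

Request:
play_rows:
  plan:
    - [[0,0,0,0.33,0,0],[0,0,0,0.33,0,0]]

```text
time_s: 10.52
tcp_pos: [0.4131, -0.1665, 0.1303]
ee_rot: [[0.0, 0.086, 0.996], [0.0, 0.996, -0.086], [-1.0, 0.0, 0.0]]
wrist_force: [1.2, -1.3, 0.7]
gripper_width: 0.279
```

```bash
python3 go.py .413 -.166 .022 84.7; python3 - <<'E'
from h import *
for n in("wrist","top"):
    C=cal(n);p,d=r.capture(n);print(proj(C,[[.4522,-.1695,.044],[.5198,-.220,.029]]))
    cv2.imwrite(f"pics/{n}11.png",p if n=="wrist" else cv2.resize(p[95:245,270:410],None,fx=4,fy=4,interpolation=cv2.INTER_CUBIC))
E
```

```text
t 10.53 tcp [ 0.4131 -0.1665  0.1303] F [ 1.19 -1.28  0.74] g 0.279 j [ -1.  10. -31.  -0. -48. -94.]
tgt [ 0.413 -0.166  0.022] shift cm [10.83  0.05 -0.02] turn [ 0.035  0.002 -0.   ]
[[317.21134141 246.06023282]
 [275.13951809 303.48370477]]
[[335.49585986 229.17602089]
 [357.41013416 200.35211348]]
```

View pics/wrist11.png

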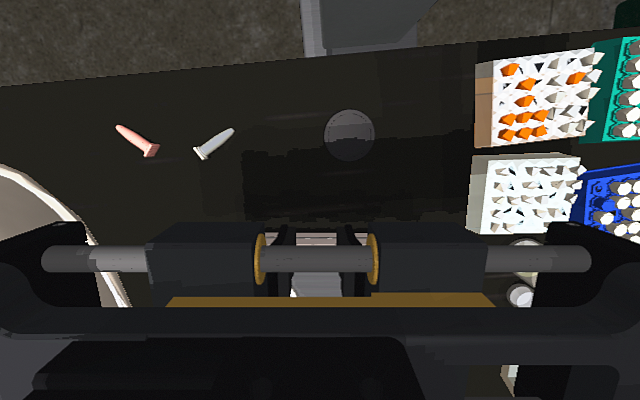

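View pics/top11.png

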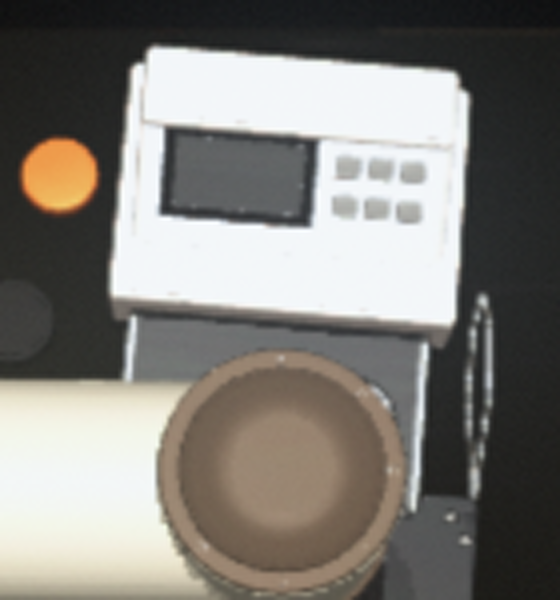

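The wrist camera now looks away from the drawer. The black look-alike at (350,133) is clear of the fingers. I'll descend in front of the panel.

Request:
play_rows:
  plan:
    - [[4,0,0,0.03,0,0],[8,0,0,0.03,0,0],[10.5,0,0,0.03,0,0],[10.8,0,0,0.03,0,0],[10.8,0,0,0.03,0,0]]

```text
time_s: 11.25
tcp_pos: [0.4138, -0.1665, 0.0226]
ee_rot: [[0.001, 0.092, 0.996], [-0.0, 0.996, -0.092], [-1.0, -0.0, 0.001]]
wrist_force: [0.4, 0.6, -0.1]
gripper_width: 0.277
```

```bash
python3 go.py .4427 -.1686 .022 84.7; python3 - <<'E'
from h import *
p,d=r.capture("scene")
cv2.imwrite(f"pics/s12.png",cv2.resize(p[120:280,250:450],None,fx=4,fy=3.7,interpolation=cv2.INTER_CUBIC))
E
```

```text
t 11.25 tcp [ 0.4138 -0.1665  0.0226] F [ 0.38  0.64 -0.06] g 0.277 j [ -1.  20. -38.   0. -31. -94.]
tgt [ 0.4427 -0.1686  0.022 ] shift cm [0.06 0.06 2.9 ] turn [0.005 0.004 0.001]
```

View pics/s12.png

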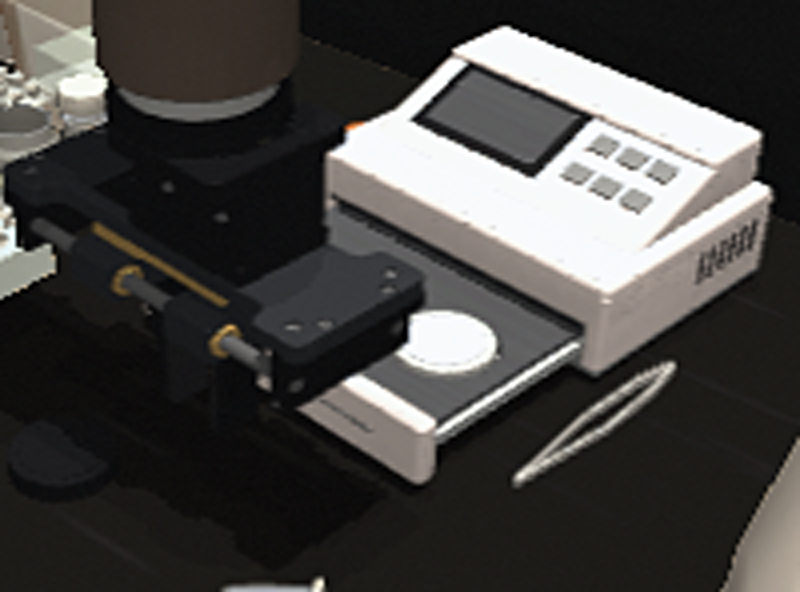

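The standard is seated flat and the fingers are in front of the panel. I'll approach it and push.

Request:
play_rows:
  plan:
    - [[0,0,1,0,0,0],[0,0,2,0,0,0],[0,0,2.5,0,0,0],[0,0,3,0,0,0],[0,0,3.5,0,0,0]]

```text
time_s: 11.92
tcp_pos: [0.4465, -0.1696, 0.0217]
ee_rot: [[-0.004, 0.093, 0.996], [0.0, 0.996, -0.093], [-1.0, 0.0, -0.004]]
wrist_force: [-3.9, 1.6, 3.3]
gripper_width: 0.281
```

Request:
play_rows:
  plan:
    - [[0,0,0.6,0,0,0],[0,0,1.2,0,0,0],[0,0,1.8,0,0,0],[0,0,2.4,0,0,0],[0,0,3,0,0,0]]

```text
time_s: 12.55
tcp_pos: [0.4779, -0.1725, 0.0218]
ee_rot: [[-0.001, 0.092, 0.996], [0.0, 0.996, -0.092], [-1.0, 0.0, -0.001]]
wrist_force: [-3.5, 0.5, -0.4]
gripper_width: 0.281
```

```bash
python3 go.py .55 -.1786 .022 84.7; python3 - <<'E'
from h import *
p,d=r.capture("scene")
cv2.imwrite(f"pics/s13.png",cv2.resize(p[120:280,250:450],None,fx=4,fy=3.7,interpolation=cv2.INTER_CUBIC))
E
```

```text
t 12.55 tcp [ 0.4779 -0.1725  0.0218] F [-3.53  0.52 -0.39] g 0.281 j [ -2.  25. -30.  -0. -35. -94.]
tgt [ 0.55   -0.1786  0.022 ] shift cm [-0.02  0.05  7.24] turn [ 0.001 -0.005 -0.   ]
```

View pics/s13.png

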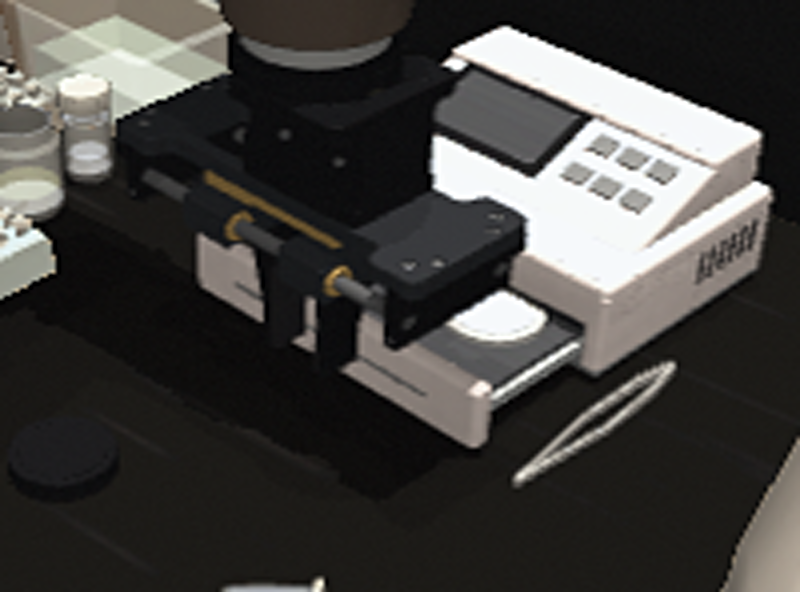

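Request:
play_rows:
  plan:
    - [[0,0,0.6,0,0,0],[0,0,1.2,0,0,0],[0,0,1.8,0,0,0],[0,0,2.4,0,0,0],[0,0,3,0,0,0]]

```text
time_s: 13.22
tcp_pos: [0.508, -0.1752, 0.022]
ee_rot: [[-0.0, 0.092, 0.996], [0.0, 0.996, -0.092], [-1.0, 0.0, -0.0]]
wrist_force: [-3.8, 0.6, -1.5]
gripper_width: 0.281
```

Request:
play_rows:
  plan:
    - [[0,0,0.6,0,0,0],[0,0,1.2,0,0,0],[0,0,1.8,0,0,0],[0,0,2.4,0,0,0],[0,0,3,0,0,0]]

```text
time_s: 13.85
tcp_pos: [0.5379, -0.1779, 0.022]
ee_rot: [[-0.0, 0.092, 0.996], [0.0, 0.996, -0.092], [-1.0, 0.0, -0.0]]
wrist_force: [-3.6, 1.1, -2.6]
gripper_width: 0.28
```

Request:
play_rows:
  plan:
    - [[0,0,0.3,0,0,0],[0,0,0.6,0,0,0],[0,0,0.9,0,0,0]]

```text
time_s: 14.22
tcp_pos: [0.5466, -0.1788, 0.0221]
ee_rot: [[-0.0, 0.092, 0.996], [0.0, 0.996, -0.092], [-1.0, 0.0, -0.0]]
wrist_force: [-3.9, 0.6, -2.4]
gripper_width: 0.277
```

```bash
python3 - <<'E'
from h import *
p,d=r.capture("scene")
cv2.imwrite(f"pics/s14.png",cv2.resize(p[120:280,250:450],None,fx=4,fy=3.7,interpolation=cv2.INTER_CUBIC))
E
```

```text
(no output)
```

View pics/s14.png

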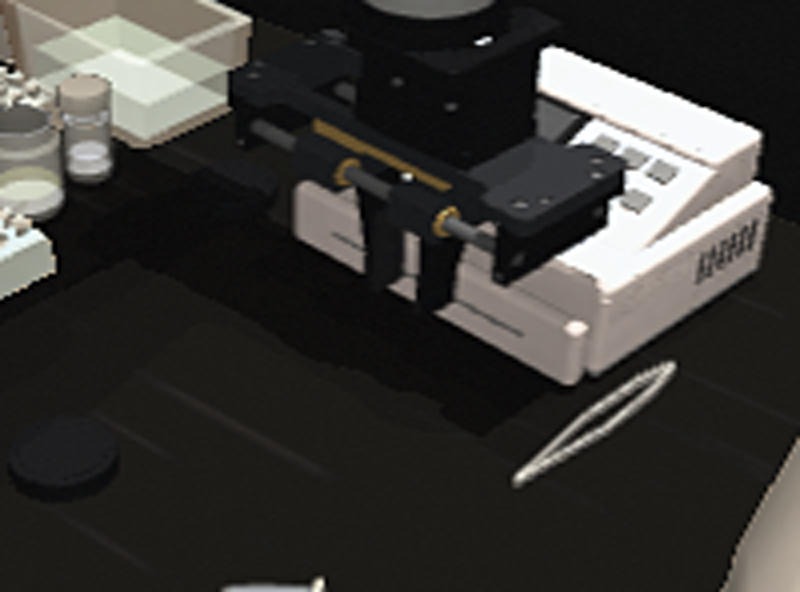

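A few millimetres are left. I'll go slowly until the force rises at the stop.

Request:
play_rows:
  plan:
    - [[0,0,0.2,0,0,0],[0,0,0.4,0,0,0],[0,0,0.4,0,0,0]]

```text
time_s: 14.65
tcp_pos: [0.5511, -0.1792, 0.0222]
ee_rot: [[0.001, 0.092, 0.996], [-0.0, 0.996, -0.092], [-1.0, -0.0, 0.001]]
wrist_force: [-1.6, 1.3, -2.7]
gripper_width: 0.277
```

Request:
play_rows:
  plan:
    - [[0,0,0.15,0,0,0],[0,0,0.3,0,0,0]]

```text
time_s: 14.9
tcp_pos: [0.5532, -0.1794, 0.0222]
ee_rot: [[-0.001, 0.092, 0.996], [0.0, 0.996, -0.092], [-1.0, 0.0, -0.001]]
wrist_force: [-5.3, 1.1, 2.0]
gripper_width: 0.281
```

Request:
play_rows:
  plan:
    - [[0,0,0.1,0,0,0],[0,0,0.2,0,0,0],[0,0,0.2,0,0,0]]

```text
time_s: 15.28
tcp_pos: [0.5531, -0.1794, 0.0222]
ee_rot: [[-0.005, 0.093, 0.996], [0.001, 0.996, -0.093], [-1.0, 0.0, -0.005]]
wrist_force: [-7.6, 2.8, 4.1]
gripper_width: 0.277
```

```bash
python3 - <<'E'
from h import *
p,d=r.capture("scene")
cv2.imwrite(f"pics/s15.png",cv2.resize(p[120:280,250:450],None,fx=4,fy=3.7,interpolation=cv2.INTER_CUBIC))
E
```

```text
(no output)
```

View pics/s15.png

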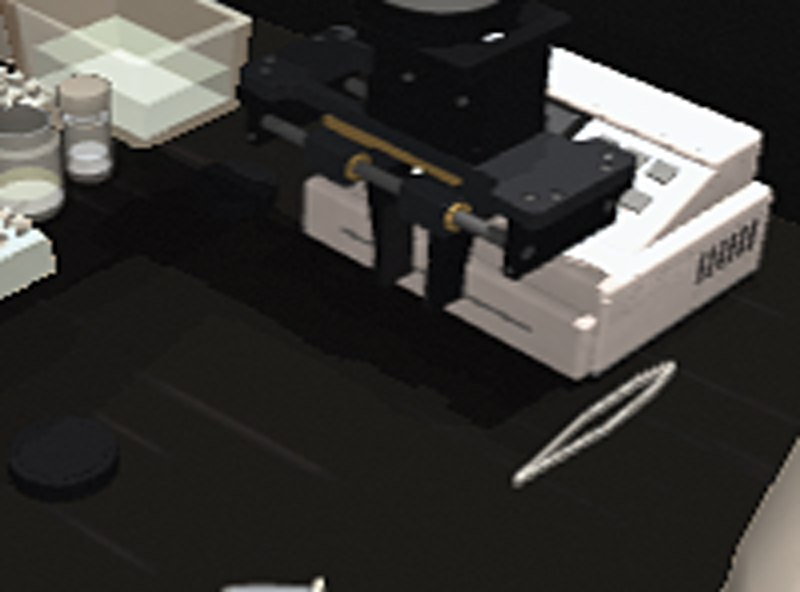

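The TCP stopped advancing at the stop and the force rose. One firmer push to confirm.

Request:
play_rows:
  plan:
    - [[0,0,0.2,0,0,0],[0,0,0.3,0,0,0],[0,0,0.3,0,0,0]]

```text
time_s: 15.7
tcp_pos: [0.5531, -0.1794, 0.0222]
ee_rot: [[-0.011, 0.093, 0.996], [0.001, 0.996, -0.093], [-1.0, 0.0, -0.011]]
wrist_force: [-13.3, 4.2, 10.8]
gripper_width: 0.276
```

Request:
play_rows:
  plan:
    - [[0,0,-1,0,0,0],[0,0,-3,0,0,0],[0,0,-6,0,0,0],[0,0,-10,0,0,0],[-3,0,-14,0,0,0]]

```text
time_s: 16.32
tcp_pos: [0.4191, -0.1671, 0.0517]
ee_rot: [[0.001, 0.092, 0.996], [-0.0, 0.996, -0.092], [-1.0, -0.0, 0.001]]
wrist_force: [1.2, 0.1, -0.1]
gripper_width: 0.282
```

```bash
python3 go.py .40 -.05 .2 84.7; python3 - <<'E'
from h import *
for n in("scene","top"):
    p,d=r.capture(n);np.save(f"{n}16.npy",d)
    cv2.imwrite(f"pics/{n}16.png",cv2.resize(p[120:280,250:450] if n=="scene" else p[95:245,270:410],None,fx=4,fy=3.7,interpolation=cv2.INTER_CUBIC))
E
```

```text
t 16.32 tcp [ 0.4191 -0.1671  0.0517] F [ 1.25  0.09 -0.05] g 0.282 j [ -1.  18. -36.   0. -36. -94.]
tgt [ 0.4  -0.05  0.2 ] shift cm [-14.84  11.48  -2.96] turn [0.003 0.005 0.002]
```

View pics/scene16.png

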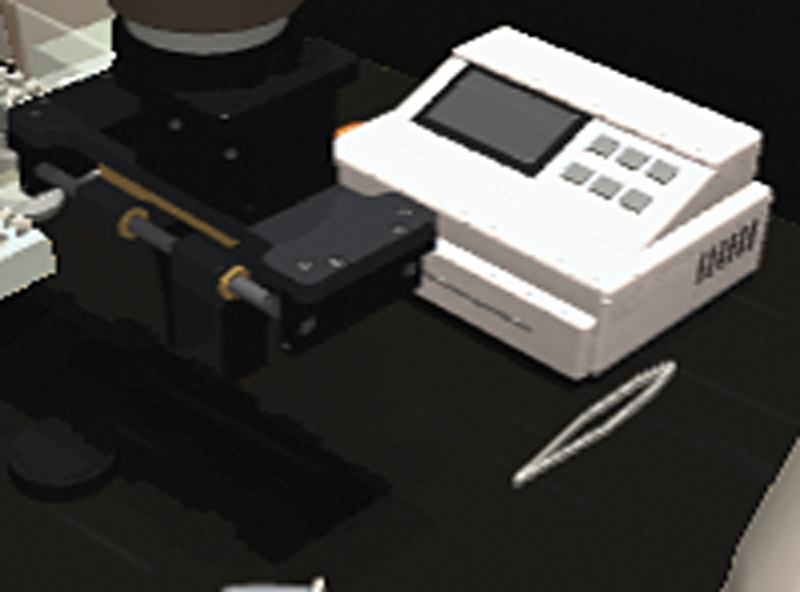

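View pics/top16.png

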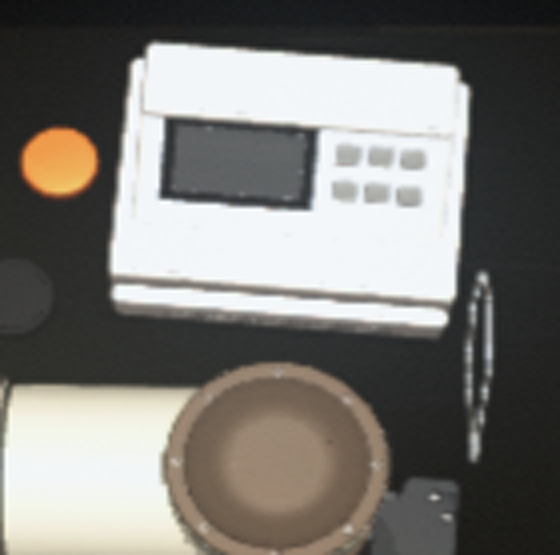

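The panel is flush against the housing. I'll move up, settle, measure the panel gap and hand in.

Request:
play_rows:
  plan:
    - [[-5,0,0,0,0,0],[-10,0,0,0,0,0],[-10,0,0,0,0,0],[-10,0,0,0,0,0]]

```text
time_s: 16.92
tcp_pos: [0.4202, -0.167, 0.1522]
ee_rot: [[0.003, 0.092, 0.996], [0.0, 0.996, -0.092], [-1.0, 0.0, 0.003]]
wrist_force: [-0.5, 1.0, -1.2]
gripper_width: 0.281
```

```bash
python3 - <<'E'
from h import *
C=cal("top");f=lambda a:[(270+x/4-.4,95+y/3.7-.4) for x,y in a]
F=at_z(C,f([(112,303),(447,326)]),.044);H=at_z(C,f([(112,277),(453,302)]),.062)
ex=np.array([.9957,-.093]);print("panel outer x, housing front x (reader axis)",F[:,:2]@ex,H[:,:2]@ex)
print(r.sense()["tcp_pos"],r.sense()["wrist_force"],r.sense()["time_s"])
print(r.finish_job())
E
```

```text
panel outer x, housing front x (reader axis) [0.57759168 0.5801741 ] [0.58928068 0.59086892]
[ 0.42022741 -0.16703109  0.1522467 ] [-0.52391601  1.02371646 -1.16625191] 16.925
the job is handed in; nothing more can be done
None
```

I nudged the standard across the deck with the two fingertips held at a fixed gap, never gripping it, until it dropped into its recess. Then I pushed the drawer shut by its front panel and handed the job in at 16.9 s; no verdict was reported.

**Seating:** near the end the standard tilted to about 0.35 rad (the fail limit is 0.6), because friction against the fingers held its rear edge up. Backing the fingers off 3 mm let it drop flat. Depth then showed a tilt of 0.001 rad and the top 3.3 mm above the deck. Its centre measured about 2 mm from the recess, within the calibration error. I did not look at it again once the drawer was shut.

**Drawer:** it ran about 111 mm to a hard stop, where the tool stayed put as the force rose to about 13 N along the push. In the last top view the panel's outer face stands 11–12 mm ahead of the housing front, matching its 12 mm thickness, so it is shut to within the measuring error.

**Bystanders and forces:** the orange cap and forceps look unmoved in the last pictures. The jar and vial were hidden by the arm there, and looked unmoved while the drawer was being pushed. The wrist read no more than about 2 N while nudging the standard, and the robot was clear of everything at hand-in.

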